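Index the rotary table to the next hole

TASK

A sand core stands on a small rotary table, which is locked by a spring plunger whose pin sits in one of six holes round the table. With a fingertip push the black button of the plunger down and, keeping it down, sweep the table round with it anticlockwise (seen from above) to the next hole, then let the button come up so that the pin springs fully into that hole and locks the table. Pick nothing up, and leave the core standing in its place and the other things on the bench undisturbed.

Things in the scene. Friction and masses are not known exactly. Their poses are not given: they have to be found in the camera images.
- index_base: Fixed round base: grey foot 244 mm across; dark steel ring on it (240 mm outside, 195 inside, top at 38 mm) with six bushed pin holes 60 degrees apart, at radius 108 mm. Origin: centre of the underside, on the turning axis; z up; x points at the hole that holds the pin at the start; the next hole anticlockwise is 60 degrees from it towards +y. Position and angle differ in each run.
- table_centre (a point): Fixed point on the vertical turning axis at the table's top face, 40 mm above the bench. The table is an aluminium disc 191 mm in diameter; it turns about this axis with little friction (0.06 N m) once the pin is out.
- next_hole (a point): Fixed point: centre of the mouth (ring's top face) of the hole the pin must go into, the next one anticlockwise from the starting one, at radius 108 mm from the axis.
- button_face (a point): Centre of the button's flat top: black disc 34 mm across, 8 mm thick, 74 mm from the axis, top 68 mm above the bench when up. The plunger rides on the table and slides straight down in it. Its bright 8 mm pin is at the same angle, 108 mm from the axis, and its tip shows in the hole. The friction of a fingertip pressing on the button is enough to drag the table round.
- plunger (a joint): How far the plunger is pressed down, m: 0 = fully up (pin in a hole), 0.014 = lower stop. Its spring pushes back with about 4 N at 0 and 9 N at 0.014. The round-tipped pin is clear of the hole from 0.0065 on. Let up between holes, it rests under the ring at about 0.0065 and springs up when a hole comes over it (within 1 to 2 degrees).
- index_table (a joint): Angle of the table, rad, positive anticlockwise seen from above: 0 = pin at the starting hole, 1.047 (60 degrees) = at the next hole. A pin in its hole leaves the table about 0.014 of play either way.
- core: Loose sand core, tan, stepped and round, 48 mm in diameter and 50 mm high with a 26 mm neck, standing upright on the centre of the table between three locating pins 10 mm high; its top is 90 mm above the bench. Origin: centre of its underside. It rides round with the table.
- coil_hose: Fixed red coiled air hose, left of the rotary table and between it and the robot: its coil bridges from the bench at about x 0.33, y -0.05 (up to 0.16 m high) through x 0.42, y 0.15 (0.17 m) and x 0.55, y 0.27 (0.31 m) to a tube that hangs from the ceiling at x 0.63, y 0.33. Not to be handled; keep clear of it.
- tin: Loose open tin of bolts, 67 mm in diameter, 47 mm high, to the right of the rotary table. To be left alone. Origin: centre of its underside.
- brush: Loose flat brush, 61 x 229 x 18 mm, lying between the robot and the rotary table, its length along its y axis. To be left alone. Origin: centre of its underside.
- spanner: Loose open-ended spanner, 37 x 208 x 6 mm, lying to the left of the rotary table, its length along its y axis. To be left alone. Origin: centre of its underside.

How it is judged (in metres and radians):
On the way, in this order (a step that is already met when the one before it is completed fails the run):
1. the plunger is pressed in at the starting hole until its pin is out (value of joint plunger above 0.006 m and value of joint index_table between -0.15 and 0.15 rad), for 0.1 s.
2. with the plunger still in, the table is swept well on towards the next hole (value of joint plunger above 0.004 m and value of joint index_table above 0.6 rad), for 0.05 s.
At the end, for the whole second after the job is handed in: the table stands at rest at the next hole anticlockwise (within 0.04 rad of 60 degrees) with the plunger fully up (within 1.5 mm), so the pin is in the hole; the core stands upright within 12 mm of its place, and each of the other things within 25 mm of where it was (value of joint index_table between 1.005 and 1.09 rad and value of joint plunger below 0.0015 m and velocity of joint index_table between -0.03 and 0.03 rad/s and distance of core from where it was at the start of the episode below 0.012 m and angle between core's own z axis and vertical below 0.2 rad and distance of each of tin, brush, spanner from where it was at the start of the episode below 0.025 m); the robot touches nothing.
It fails at once if the table is turned past the next hole by more than 25 degrees (value of joint index_table above 1.48 rad).
It fails at once if the table is turned the wrong way (more than 20 degrees clockwise) (value of joint index_table below -0.35 rad).
It fails at once if the core on the table is knocked, tipped or lifted (distance of core from where it was at the start of the episode above 0.015 m or angle between core's own z axis and vertical above 0.25 rad).
It fails at once if another thing on the bench is moved or lifted (distance of any of tin, brush, spanner from where it was at the start of the episode above 0.03 m).
It also fails if it takes over 45 s, if anything falls off the work surface, if the arm or the gripper's body presses on something with over 40 N, if the wrist force passes 120 N, or if a joint passes its speed limit or range.

ROBOT

A 6-joint arm with a two-finger parallel gripper is mounted at the origin on the work surface; the furniture and walls round the work are solid. World frame = base frame: x ahead of the robot, y to its left, z up, the work surface at z = 0. Lengths are in m, angles in degrees, forces in N, time in s.
With the tool pointing down it reaches from about 0.4 to 0.825 m from the base axis. Payload 7 kg.
Tool frame: the origin (TCP) lies at the very end of the fingers, on their centre line; the grasp point (between the pads) lies 19 mm behind it (r.hold_point_z is the distance from the TCP to the grasp point, in m); x points along the fingers, y is the direction in which the jaws open and shut, and the axes are right-handed (so a half turn about x gives the same grasp; the last joint's range is limited). The gripper opens to 88 mm and grips with 3 to 60 N. Pads are 19 mm wide; open, the fingers measure 130 mm over their backs; the gripper's body (78 mm by 193 mm) begins 47 mm behind the grasp point.
Start: joints at [82.626, 20.546, 0.682, 0, -70.136, -16.507], TCP at [0.273, 0.617, 0.227] pointing down, gripper open.
Joint ranges: [-176.03, 176.03], [-82.01, 121.73], [-58.28, 71.71], [-173.87, 95.51], [-174.79, -0.11], [-173.66, 173.66]. Speed limits (degrees/s): [136.94, 136.94, 172.46, 180, 180, 180].

INTERFACE

Orientations are given as [roll, pitch, yaw] about the fixed x, y, z axes, in that order (R = Rz(yaw) Ry(pitch) Rx(roll)).
In Python, from plant import r gives the robot as it stands. The module is installed in compiled form; this text tells all that it offers.
- The arm moves only by the shell command python3 -m creep 'ROWS' [FORCE]. ROWS is JSON, a list of rows, each a list of 7 numbers: the turn, a rotation vector about the tool's x, y, z in rad, then the shift along the tool's x, y, z in cm, then the opening in per cent of the stroke, from 0 (shut) to 100 (fully open). In form: [[rx, ry, rz, x, y, z, fingers], ...]. A call has 1 to 8 rows; each row shifts and turns the commanded pose from where the row before left it, along the tool's axes as they then stand; what a row does not reach is not made up. A row lasts 1/10 s, in which the tool goes at most 50 mm and 8.59 degrees, less where a joint would pass 70% of its speed; a pose out of reach is approached as far as the arm can. A call is refused whole if a number of a shift passes 5 or a number of a turn 0.15, either way. A call with a gripper value outside its range is refused whole. The fingers move at their own pace and stop on an object; FORCE is the grip in N (left out, the last holds). Time passes only in rows, so rows that do not move let the fingers close. It gives the time, the measured TCP pose, the force and the opening at its end, in the units of the state.
- r.get_state(): the state, without advancing time (a new reading comes with each control period).
- r.capture(name): name is "side" or "top"; returns (picture, depth): 420x560x3 uint8, blue, green, red; 420x560 float32, m along the optical axis (not along the pixel's ray), 0 where there is no reading.
- r.camera_info(name): a dict with "fovy" (degrees; the focal length in pixels is half the picture's height over the tangent of half this angle, whatever the lens; pixels are square), "cx", "cy" (the principal point, pixels), "dist_coeffs" ([k1, k2, p1, p2, k3] as OpenCV has them; the pictures are not rectified), "camera_from_world" (4x4, takes a point from world to camera coordinates). Camera axes: x right, y down, z forward; pixel columns grow to the right and rows downward; lengths in m; the calibration is good to about 2 mm. A picture is of the moment at which its call begins. camera_info takes no time and is no camera call.
- r.close_job(): hands the job in, once; it reports no verdict.
Trained networks look in the newest picture that a camera, given by its name, has taken for a name from the list of things; names that differ only in an ending like _2 or _b are one class to them, and where a whole thing is asked for, a point or a joint stands for the part that bears it (a point fixed in the world has none). Each returns a list of dicts, best first, with "score" (0 to 1); they miss things now and then, are a little off and sometimes report something else, mostly with a low value. They report only what shows in the picture. A call takes as long as a camera call.
- r.look_for(query, camera): "rect" ([left, top, right, bottom] in pixels, round what is visible of it).
- r.masks_of(query, camera): "pixels" (420x560 bool, what is visible of it) and "rect" ([left, top, right, bottom] in pixels, round what is visible of it).
The state is a dict: "time_s": time; "joints": joint angles; "qd": joint speeds; "joint_torque": joint torques, N m; "tcp_pos": TCP position; "eef_rot": TCP orientation; "contact_force": force on the tool from outside, world axes, zero at the start; "moment": the same for the moment, N m; "gripper_width": finger opening in m.
Only numpy, scipy, OpenCV 4.12 (cv2) and the standard library are available. Lean on these libraries where they do the work, as an engineer would, in place of code of your own. Each camera call takes 0.05 s, during which the arm holds its last target. There are 200 camera calls.

## Working session

There is one attempt and no reset: what is moved stays moved. The work goes in short steps, Python scripts to look and compute and a shell command to move; the robot and the scene stay as the last step left them, time stands still between calls to the robot, and variables do not carry over. Pictures are saved under pics/ and viewed, about 8 in all and at most 12, crops included, and the job is handed in when it is done.

```bash
mkdir -p pics; cat > h.py <<'E'
from plant import r
import numpy as np, cv2
from scipy.spatial.transform import Rotation as R
def cam(n):
    i=r.camera_info(n); f=210/np.tan(np.radians(i["fovy"]/2))
    K=np.array([[f,0,i["cx"]],[0,f,i["cy"]],[0,0,1]]); return K,np.array(i["dist_coeffs"],float),np.array(i["camera_from_world"])
def ray(n,uv):
    K,d,T=cam(n); p=cv2.undistortPoints(np.array(uv,float).reshape(-1,1,2),K,d)[:,0]
    D=np.c_[p,np.ones(len(p))]@T[:3,:3]; o=-T[:3,:3].T@T[:3,3]; return o,D
def onz(n,uv,z):
    o,D=ray(n,uv); return o+D*((z-o[2])/D[:,2])[:,None]
def dep(n,uv,dimg):
    o,D=ray(n,uv); return o+D*np.array([dimg[int(v),int(u)] for u,v in uv])[:,None]
def proj(n,P):
    K,d,T=cam(n); return cv2.projectPoints(np.array(P,float).reshape(-1,1,3),cv2.Rodrigues(T[:3,:3])[0],T[:3,3],K,d)[0][:,0]
E
python3 - <<'E'
from h import *
np.set_printoptions(precision=4,suppress=True)
for n in("top","side"):
    p,d=r.capture(n); cv2.imwrite(f"pics/{n}0.png",p); np.save(f"{n}0.npy",d)
    K,_,T=cam(n); print(n,-T[:3,:3].T@T[:3,3],T[2,:3],K[0,0])
    for q in("index_base","button_face","core","tin","brush","spanner"):
        for m in r.masks_of(q,n)[:2]:
            v,u=np.nonzero(m["pixels"]); c=[(u.mean(),v.mean())]
            ds=np.median(d[v,u]); print(q,round(m["score"],2),np.round(m["rect"]),np.round(c[0],1),onz(n,c,0.068 if q=="button_face" else 0.04)[0],"depth",dep(n,c,d)[0])
print(r.get_state())
E
```

```text
top [ 0.3158 -0.0722  1.0275] [ 0.1973 -0.0082 -0.9803] 398.8052790630667
index_base 0.75 [242. 147. 333. 237.] [285.3 192.5] [ 0.5644 -0.0758  0.04  ] depth [ 0.5574 -0.0757  0.0679]
button_face 0.45 [259. 162. 271. 174.] [264.  168.7] [ 0.6174 -0.0206  0.068 ] depth [ 0.6185 -0.0204  0.0645]
core 0.68 [276. 179. 295. 198.] [285.8 189.1] [ 0.5735 -0.077   0.04  ] depth [ 0.5616 -0.0768  0.0858]
tin 0.59 [370. 213. 400. 247.] [384.3 229.3] [ 0.4771 -0.3286  0.04  ] depth [ 0.479  -0.3317  0.0281]
brush 0.69 [284. 263. 371. 283.] [316.5 271.5] [ 0.3671 -0.1584  0.04  ] depth [ 0.3686 -0.1609  0.011 ]
brush 0.5 [259. 163. 272. 173.] [263.3 168.9] [ 0.6254 -0.0174  0.04  ] depth [ 0.6164 -0.019   0.0688]
spanner 0.81 [155. 193. 229. 216.] [191.  204.1] [0.5269 0.1626 0.04  ] depth [0.5339 0.1705 0.0068]
spanner 0.25 [275. 179. 294. 197.] [285.5 189.1] [ 0.5735 -0.0762  0.04  ] depth [ 0.5616 -0.076   0.0858]
side [0.6287 0.5864 0.6085] [-0.1212 -0.7615 -0.6368] 403.5726814185565
index_base 0.62 [204. 186. 315. 273.] [260.5 229.4] [ 0.5694 -0.0413  0.04  ] depth [ 0.5693 -0.0432  0.0384]
[... 417 characters left out ...]
0629  0.0688]
brush 0.97 [321. 172. 359. 225.] [338.3 200.3] [ 0.3814 -0.119   0.04  ] depth [ 0.3709 -0.1489  0.0159]
spanner 0.97 [286. 276. 304. 374.] [294. 327.] [0.5399 0.2031 0.04  ] depth [0.5344 0.1797 0.0053]
{'time_s': 0.7, 'joints': array([ 82.6244,  20.5456,   0.6811,  -0.0002, -70.1373, -16.5055]), 'qd': array([ 0.0459,  0.1081,  0.0371,  0.0056,  0.0086, -0.022 ]), 'joint_torque': array([  0.0006, -58.2164,  29.3251,   7.0003,   0.0125,  -0.    ]), 'tcp_pos': array([0.2733, 0.6172, 0.2266]), 'eef_rot': array([ 101.0136,   89.9982, -102.8675]), 'contact_force': array([ 0.2325, -1.2352,  0.0962]), 'moment': array([-0.0304,  0.017 ,  0.0147]), 'gripper_width': 0.08721711822221084}
```

View pics/top0.png

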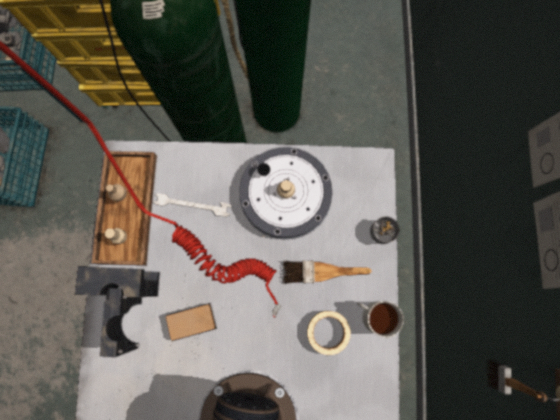

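View pics/side0.png

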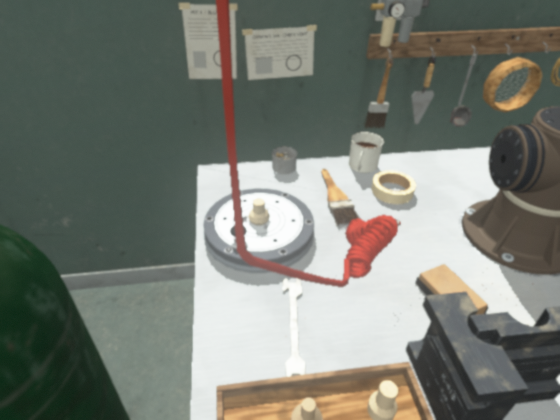

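```bash
python3 - <<'E'
from h import *
from scipy.optimize import least_squares
np.set_printoptions(precision=4,suppress=True)
def fit(P):
    f=lambda q:np.hypot(P[:,0]-q[0],P[:,1]-q[1])-q[2]
    s=least_squares(f,[.565,-.077,.11],loss="soft_l1",f_scale=.002); return s.x,np.sqrt(np.mean(s.fun**2))
for n in("top","side"):
    p=cv2.imread(f"pics/{n}0.png")
    r.capture(n)
    m=[k for k in r.masks_of("index_base",n)][0]["pixels"].astype(np.uint8)
    c=max(cv2.findContours(m,0,1)[0],key=len)[:,0]
    print(n,"ring",fit(onz(n,c,.038)))
    g=cv2.cvtColor(p,cv2.COLOR_BGR2GRAY); pts=[]
    c0=np.array([.564,-.078])
    for a in np.radians(np.arange(0,360,3)):   # disc edge radial gradient
        rr=np.arange(.088,.105,.0005); P=np.c_[c0[0]+rr*np.cos(a),c0[1]+rr*np.sin(a),rr*0+.04]
        uv=proj(n,P).astype(np.float32); v=cv2.remap(g,uv[:,:1],uv[:,1:],1)[:,0].astype(float)
        d=np.gradient(cv2.GaussianBlur(v[:,None],(1,5),0)[:,0]); i=d.argmin()
        if d[i]<-3: pts.append(P[i])
    print("disc",len(pts),fit(np.array(pts)))
    for k in r.look_for("button_face",n)[:2]: print(k)
    for k in r.look_for("next_hole",n)[:2]: print(k)
p=cv2.imread("pics/top0.png")[140:245,235:340]; p=cv2.resize(p,None,fx=5,fy=5,interpolation=3)
q=cv2.imread("pics/side0.png")[175:280,195:325]; q=cv2.resize(q,None,fx=2,fy=2,interpolation=3)
o=np.zeros((525,790,3),np.uint8);o[:,:525]=p;o[:210,525:785]=q;cv2.imwrite("pics/c1.png",o)
print(R.from_euler("xyz",r.get_state()["eef_rot"],degrees=True).as_matrix())
E
```

```text
top ring (array([ 0.5693, -0.0761,  0.1207]), np.float64(0.0016530458332845886))
disc 115 (array([ 0.5707, -0.0764,  0.0959]), np.float64(0.0009203884589861013))
{'rect': [258.6, 164.4, 269.0, 174.8], 'score': 0.69}
{'rect': [237.6, 144.3, 334.0, 237.1], 'score': 0.96}
side ring (array([ 0.5424, -0.0669,  0.1071]), np.float64(0.02025852956989497))
disc 111 (array([ 0.5699, -0.0744,  0.0964]), np.float64(0.0015664575794869778))
{'rect': [229.8, 228.0, 247.4, 250.1], 'score': 0.4}
{'rect': [201.7, 188.1, 313.9, 273.5], 'score': 0.78}
[[ 0.     -0.4048 -0.9144]
 [-0.     -0.9144  0.4048]
 [-1.      0.     -0.    ]]
```

View pics/c1.png

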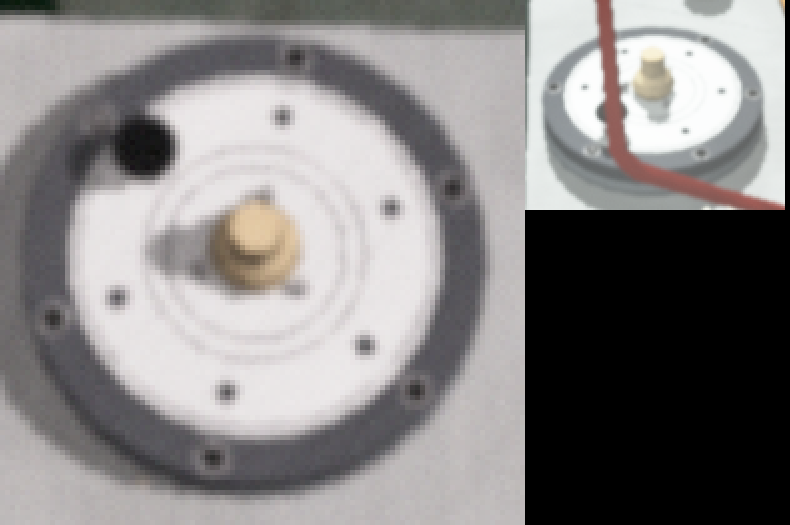

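The crop shows the button at top pixel (263.8,169). Five empty ring holes are visible, at crop pixels (297,58), (453,188), (416,390), (212,458) and (52,318), and the pin hole is at the upper left. I'll fit the centre and angle from these.

```bash
python3 - <<'E'
from h import *
from scipy.optimize import least_squares
np.set_printoptions(precision=4,suppress=True)
uv=np.array([(297,58),(453,188),(416,390),(212,458),(52,318)])/5-.4+[235,140]
P=onz("top",uv,.038)[:,:2]
k=np.array([5,4,3,2,1])*60
def mod(q): a=np.radians(q[2]+k); return np.c_[q[0]+.108*np.cos(a),q[1]+.108*np.sin(a)]
s=least_squares(lambda q:(mod(q)-P).ravel(),[.57,-.076,46.]); print(s.x,s.fun)
b=onz("top",[np.array([144,148])/5-.4+[235,140]],.068)[0]; print("button",b,np.degrees(np.arctan2(b[1]-s.x[1],b[0]-s.x[0])),np.hypot(*(b[:2]-s.x[:2])))
for a in(0,60): t=np.radians(s.x[2]+a);print(s.x[:2]+.074*np.array([np.cos(t),np.sin(t)]))
E
```

```text
[ 0.5712 -0.0765 50.2147] [ 0.0005  0.0006 -0.0005 -0.0001 -0.0003  0.0004  0.0002 -0.0001  0.
 -0.0008]
button [ 0.616  -0.0191  0.068 ] 52.02262979108727 0.07276946927207767
[ 0.6186 -0.0196]
[ 0.5456 -0.007 ]
```

```bash
python3 -m creep '[[0,0,0,-4,2,0,0],[0,0,0,-4,4,0,0],[0,0,0,-4,4,0,0],[0,0,0,-4,4,0,0],[0,0,0,-4,4,0,0],[0,0,0,0,4,0,0],[0,0,0,0,3,0,0],[0,0,0,0,0,0,0]]' 20
```

```text
time_s: 1.9
tcp_pos: [0.1789, 0.4028, 0.41]
eef_rot: [-61.7, 89.7, 94.5]
contact_force: [-0.4, 0.1, -1.0]
gripper_width: 0.0293
```

```bash
python3 -m creep '[[0.1,0,0,0,2,-4,0],[0.1,0,0,0,0.2,-4.2,0],[0.1,0,0,0,0.2,-4.2,0],[0.1,0,0,0,0.2,-4.2,0],[0.1,0,0,0,0.2,-4.2,0],[0.1,0,0,0,0.2,-4.2,0]]'
```

```text
time_s: 2.5
tcp_pos: [0.3595, 0.2259, 0.4079]
eef_rot: [140.5, 90.0, -98.0]
contact_force: [0.9, 0.7, 0.4]
gripper_width: 0.0003
```

```bash
python3 -m creep '[[0.1,0,0,0,0.2,-4.2,0],[0.1,0,0,0,0.2,-4.2,0],[0.1,0,0,0,0.2,-4.2,0],[0.1,0,0,0,0.2,-4.2,0],[0.1,0,0,0,0.2,-4.2,0],[0.1,0,0,0,0.2,-4.2,0],[0.1,0,0,0,0,-4.2,0],[0,0,0,0,0,0,0]]'; python3 - <<'E'
from h import *
s=r.get_state(); print(s["joints"],R.from_euler("xyz",s["eef_rot"],degrees=True).as_matrix().round(3),s["contact_force"])
for n in("side",): cv2.imwrite(f"pics/{n}2.png",r.capture(n)[0])
E
```

```text
time_s: 3.3
tcp_pos: [0.4191, -0.0592, 0.4081]
eef_rot: [-176.9, 90.0, -95.7]
contact_force: [1.0, 0.5, 0.7]
gripper_width: 0.0003
[ 1.89445475e+01 -8.24355430e+00 -9.25332836e+00  4.23858345e-02
 -8.90097045e+01 -2.77870543e+01] [[-0.    -0.988  0.154]
 [-0.001  0.154  0.988]
 [-1.    -0.    -0.001]] [1.00587668 0.46794492 0.68987482]
```

View pics/side2.png

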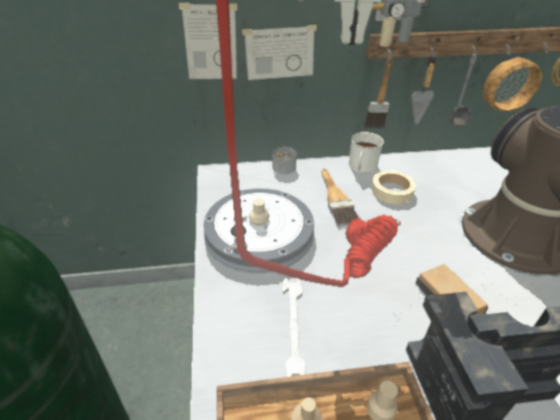

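The fingers show at (355,20), well clear of the hose, and the scene is unchanged. Next I'll go above the button, staying high.

```bash
python3 -m creep '[[0,0,0,0,-3.2,1.2,0],[0,0,0,0,-3.2,1.2,0],[0,0,0,0,-3.2,1.2,0],[0,0,0,2,-3.2,1.2,0],[0,0,0,3,-3.2,1.2,0],[0,0,0,3,-3.2,1,0],[0,0,0,0,0,0,0]]'; python3 - <<'E'
from h import *
s=r.get_state(); print(s["joints"].round(1),s["contact_force"])
a=r.capture("side")[0];b=r.capture("top")[0]
cv2.imwrite("pics/m3.png",cv2.resize(np.hstack([a[:,:400],b[:,120:520]]),(800,420)))
E
```

```text
time_s: 4.05
tcp_pos: [0.6206, -0.012, 0.3201]
eef_rot: [105.3, 89.4, -172.9]
contact_force: [-0.0, -0.1, -0.8]
gripper_width: 0.0005
[ 16.8  13.4   2.7  -0.1 -80.  -25.1] [-0.03844797 -0.11334762 -0.76476217]
```

View pics/m3.png

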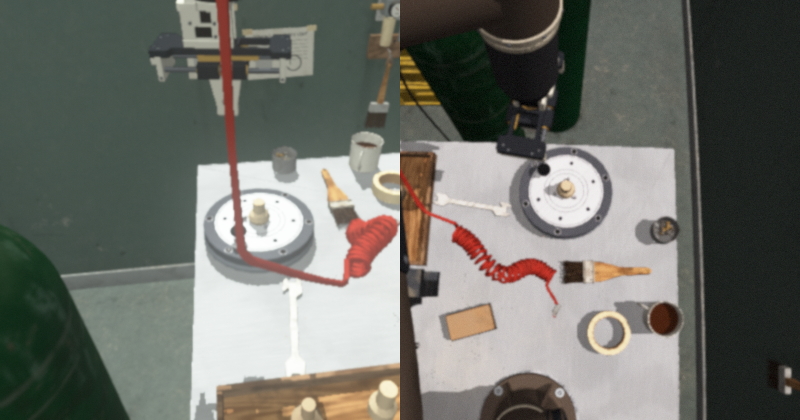

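The gripper hangs above the button, behind the hose in the side view, and the limb comes in at the upper left of the top view. I'll check its clearance to the tube from depth.

```bash
python3 - <<'E'
from h import *
np.set_printoptions(precision=3,suppress=True)
for n in ("top","side"):
    p,d=r.capture(n); v,u=np.mgrid[0:420:6,0:560:6]; uv=np.c_[u.ravel(),v.ravel()]
    P=dep(n,uv,d); dd=d[uv[:,1],uv[:,0]]
    C=p[uv[:,1],uv[:,0]].astype(int); red=(C[:,2]>110)&(C[:,1]<70)&(C[:,0]<80)
    k=(dd>0)&(P[:,2]>.3)&(P[:,0]<.75)&(abs(P[:,1])<.45)
    a=k&~red; t=k&red
    print(n,"arm",a.sum(),"tube",P[t][:12])
    for lo in np.arange(.3,1.0,.1):
        q=P[a&(P[:,2]>=lo)&(P[:,2]<lo+.1)]
        if len(q): print(lo.round(1),len(q),q.min(0),q.max(0))
E
```

```text
top arm 1832 tube []
0.3 4 [ 0.536 -0.062  0.337] [0.695 0.013 0.398]
0.4 80 [ 0.523 -0.063  0.401] [0.704 0.037 0.494]
0.5 59 [ 0.575 -0.057  0.52 ] [0.608 0.025 0.6  ]
0.6 143 [ 0.502 -0.064  0.6  ] [0.626 0.111 0.7  ]
0.7 1213 [ 0.236 -0.048  0.7  ] [0.586 0.177 0.8  ]
0.8 333 [0.246 0.03  0.8  ] [0.343 0.096 0.816]
side arm 225 tube [[0.624 0.319 0.551]
 [0.624 0.32  0.548]
 [0.624 0.321 0.545]
 [0.625 0.319 0.541]
 [0.621 0.319 0.541]
 [0.625 0.32  0.538]
 [0.621 0.318 0.538]
 [0.625 0.321 0.535]
 [0.622 0.319 0.534]
 [0.625 0.32  0.531]
 [0.622 0.32  0.531]
 [0.626 0.319 0.528]]
0.3 46 [ 0.593 -0.057  0.302] [0.708 0.314 0.4  ]
0.4 171 [ 0.525 -0.053  0.4  ] [0.719 0.319 0.496]
0.5 8 [0.62  0.317 0.501] [0.628 0.32  0.551]
```

```bash
python3 -m creep '[[0,0,0,4,0.1,-0.8,0],[0,0,0,4,0,0,0],[0,0,0,4,0,0,0],[0,0,0,4,0,0,0],[0,0,0,4,0,0,0],[0,0,0,2,0,0,0],[0,0,0,0,0,0,0],[0,0,0,0,0,0,0]]'; python3 - <<'E'
from h import *
s=r.get_state(); print(s["contact_force"],R.from_euler("xyz",s["eef_rot"],degrees=True).as_matrix().round(3))
a=r.capture("side")[0][150:290,160:340];b=r.capture("top")[0][100:240,200:380]
cv2.imwrite("pics/m4.png",cv2.resize(np.hstack([a,b]),None,fx=2.2,fy=2.2,interpolation=3))
E
```

```text
time_s: 5.05
tcp_pos: [0.6184, -0.0216, 0.1102]
eef_rot: [-78.1, 89.8, 3.6]
contact_force: [0.8, 0.2, 0.2]
gripper_width: 0.0002
[0.79595844 0.18104093 0.22139278] [[ 0.003 -0.989  0.145]
 [ 0.     0.145  0.989]
 [-1.    -0.003  0.001]]
```

View pics/m4.png

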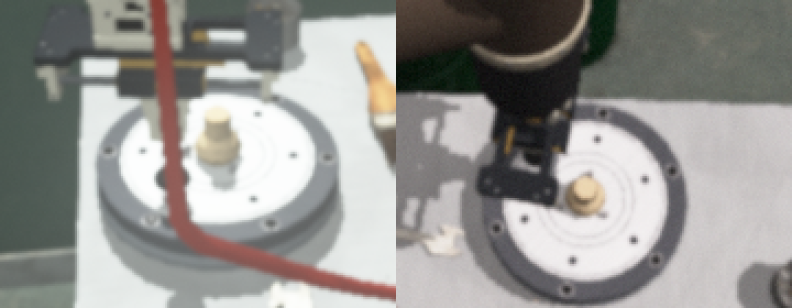

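```bash
python3 -m creep '[[0,0,0,2,0,0.1,0],[0,0,0,1.6,0,0.1,0],[0,0,0,0.4,0,0,0],[0,0,0,0.4,0,0,0],[0,0,0,0.4,0,0,0],[0,0,0,0.4,0,0,0],[0,0,0,0.1,0,0,0],[0,0,0,0,0,0,0]]'; python3 -m creep '[[0,0,0,0,0,0,0]]'
```

```text
time_s: 5.95
tcp_pos: [0.6186, -0.0202, 0.0571]
eef_rot: [-88.1, 89.9, -6.4]
contact_force: [-3.6, -2.0, 8.0]
gripper_width: 0.0009
time_s: 6.05
tcp_pos: [0.6186, -0.0201, 0.0573]
eef_rot: [-86.1, 89.9, -4.5]
contact_force: [-2.7, -1.8, 8.6]
gripper_width: 0.0007
```

```bash
python3 -m creep '[[-0.05,0,0,0,0.32,0.18,0],[-0.05,0,0,0,0.32,0.18,0],[-0.05,0,0,0,0.32,0.18,0],[-0.05,0,0,0,0.32,0.18,0],[-0.05,0,0,0,0.32,0.18,0],[-0.05,0,0,0,0.32,0.18,0],[0,0,0,0,0,0,0]]'; python3 - <<'E'
from h import *
s=r.get_state(); p=s["tcp_pos"]-[.5712,-.0765,0]; print(np.degrees(np.arctan2(p[1],p[0]))-50.2,np.hypot(p[0],p[1]),p[2])
r.capture("top")
y=R.from_euler("xyz",s["eef_rot"],degrees=True).as_matrix(); print(y.round(3))
a=r.capture("side")[0][150:290,160:340];b=r.capture("top")[0][100:240,200:380]
cv2.imwrite("pics/m5.png",cv2.resize(np.hstack([a,b]),None,fx=2.2,fy=2.2,interpolation=3))
E
```

```text
time_s: 6.75
tcp_pos: [0.6004, -0.0085, 0.0577]
eef_rot: [-93.1, 89.8, 5.8]
contact_force: [-1.0, -0.5, 7.5]
gripper_width: 0.0009
16.547660731171945 0.07398304562086039 0.057696704212631136
[[ 0.004 -0.988 -0.156]
 [ 0.    -0.156  0.988]
 [-1.    -0.004 -0.   ]]
```

View pics/m5.png

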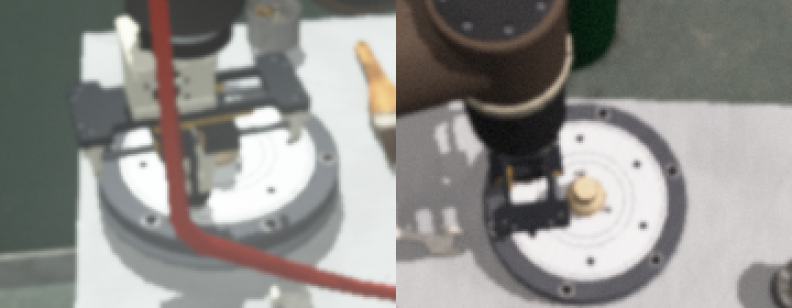

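The disc's holes have moved anticlockwise with the finger, so the table is following. I'll carry on.

```bash
python3 -m creep '[[-0.05,0,0,0.05,0.32,0.18,0],[-0.05,0,0,0,0.32,0.18,0],[-0.05,0,0,0,0.32,0.18,0],[-0.05,0,0,0,0.32,0.18,0],[-0.05,0,0,0,0.32,0.18,0],[-0.05,0,0,0,0.32,0.18,0],[-0.05,0,0,0,0.32,0.18,0],[-0.05,0,0,0,0.32,0.18,0]]'; python3 -m creep '[[-0.05,0,0,0,0.32,0.18,0],[-0.05,0,0,0,0.32,0.18,0],[-0.05,0,0,0,0.32,0.18,0],[-0.05,0,0,0,0.32,0.18,0],[0,0,0,0,0,0,0],[0,0,0,0,0,0,0]]';  python3 - <<'E'
from h import *
s=r.get_state(); p=s["tcp_pos"]-[.5712,-.0765,0]; print(np.degrees(np.arctan2(p[1],p[0]))-50.2,np.hypot(p[0],p[1]),p[2])
print(R.from_euler("xyz",s["eef_rot"],degrees=True).as_matrix().round(3))
p,d=r.capture("top")
for k in range(4): p=np.maximum(p,p)
b=p[140:245,235:340]; cv2.imwrite("pics/m6.png",cv2.resize(b,None,fx=5,fy=5,interpolation=3))
E
```

```text
time_s: 7.7
tcp_pos: [0.5731, -0.0023, 0.0574]
eef_rot: [-108.4, 89.6, 13.5]
contact_force: [1.0, 2.2, 7.1]
gripper_width: 0.0002
time_s: 8.3
tcp_pos: [0.558, -0.0037, 0.0572]
eef_rot: [-112.9, 89.7, 20.3]
contact_force: [-2.2, 5.1, 8.2]
gripper_width: 0.0008
50.08616881400077 0.07402740091297855 0.057160774827301274
[[ 0.006 -0.728 -0.685]
 [ 0.002 -0.685  0.728]
 [-1.    -0.006 -0.002]]
```

View pics/m6.png

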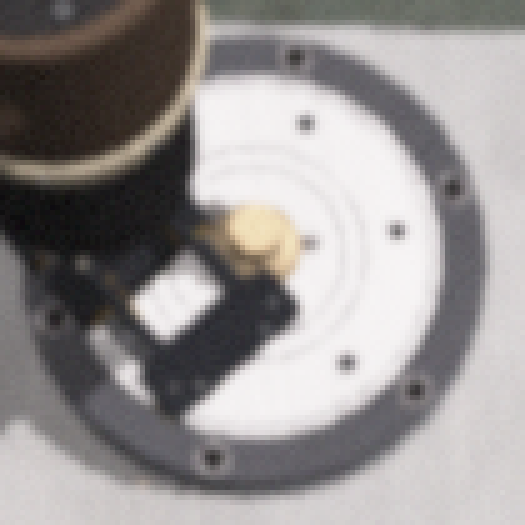

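The table is near its end angle and the core is unmoved. The disc's holes are at crop pixels (306,122), (397,230) and (346,362), so I'll work out the table's own angle from them.

```bash
python3 - <<'E'
from h import *
c=np.array([.5712,-.0765])
def ang(l):
    P=onz("top",np.array(l)/5-.4+[235,140],.04)[:,:2]-c; return np.degrees(np.arctan2(P[:,1],P[:,0])),np.hypot(*P.T)
print(ang([(282,116),(391,207),(364,345),(227,391),(117,297)])); print(ang([(306,122),(397,230),(346,362)]))
E
```

```text
(array([  -9.20034698,  -69.35916469, -129.66571478,  170.56254086,
        110.41093946]), array([0.07411535, 0.07387899, 0.07341847, 0.07367391, 0.07413486]))
(array([ -19.118418  ,  -79.12129128, -139.61788912]), array([0.07441989, 0.07371922, 0.07341922]))
```

```bash
python3 -m creep '[[-0.05,0,0,0,0.32,0.18,0],[-0.05,0,0,0,0.32,0.18,0],[-0.05,0,0,0,0.32,0.18,0],[-0.02,0,0,0,0.13,0.07,0],[0,0,0,0,0,0,0],[0,0,0,0,0,0,0]]';  python3 - <<'E'
from h import *
s=r.get_state(); p=s["tcp_pos"]-[.5712,-.0765,0]; print(np.degrees(np.arctan2(p[1],p[0]))-50.2,np.hypot(p[0],p[1]),p[2])
E
```

```text
time_s: 8.95
tcp_pos: [0.5459, -0.0075, 0.057]
eef_rot: [-122.3, 89.7, 20.7]
contact_force: [-1.4, 5.4, 8.4]
gripper_width: 0.0004
59.918382894660326 0.07349126127237357 0.057011415569145754
```

```bash
python3 -m creep '[[0,0,0,-0.2,0,0,0],[0,0,0,-0.2,0,0,0],[0,0,0,-0.2,0,0,0],[0,0,0,-0.15,0,0,0],[0,0,0,0,0,0,0],[0,0,0,0,0,0,0],[0,0,0,0,0,0,0]]'
```

```text
time_s: 9.65
tcp_pos: [0.5459, -0.0077, 0.0642]
eef_rot: [-123.2, 89.7, 19.8]
contact_force: [-0.9, 4.8, 5.1]
gripper_width: 0.0006
```

With 5 N still on the finger at about 4 mm depth, the pin is in the hole. Now the full lift.

```bash
python3 -m creep '[[0,0,0,-0.2,0,0,0],[0,0,0,-0.3,0,0,0],[0,0,0,-1,0,0,0],[0,0,0,-3,0,0,0],[0,0,0,-4,0,0,0],[0,0,0,-4,0,0,0],[0,0,0,-4,0,0,0],[0,0,0,-4,0,0,0]]'; python3 -m creep '[[0,0,0,-4,0,0,0],[0.15,0,0,-2,3,-4,0],[0.15,0,0,0,3,-4,0],[0.15,0,0,0,3,-4,0],[0,0,0,0,2,-4,0],[0,0,0,0,0,0,0],[0,0,0,0,0,0,0]]'; python3 - <<'E'
from h import *
print(r.get_state()["contact_force"])
a=r.capture("side")[0][150:290,160:340];b=r.capture("top")[0][100:240,200:380]
cv2.imwrite("pics/m7.png",cv2.resize(np.hstack([a,b]),None,fx=2.2,fy=2.2,interpolation=3))
for n in("top","side"):
    d=r.capture(n)[1]
    for q in("button_face","core","brush","spanner","tin"):
        for m in r.masks_of(q,n)[:1]:
            v,u=np.nonzero(m["pixels"]); c=[(u.mean(),v.mean())]; print(n,q,round(m["score"],2),np.round(c[0],1),dep(n,c,d)[0].round(4))
E
```

```text
time_s: 10.45
tcp_pos: [0.5427, -0.0095, 0.2692]
eef_rot: [73.5, 90.0, -143.6]
contact_force: [2.0, 0.7, 0.0]
gripper_width: 0.0001
time_s: 11.15
tcp_pos: [0.5616, -0.1992, 0.3255]
eef_rot: [63.7, 89.9, -179.3]
contact_force: [-0.1, 0.8, -0.0]
gripper_width: 0.0003
[-0.05244312  0.84218513 -0.0360981 ]
top button_face 0.66 [384.4 229.8] [ 0.4774 -0.3314  0.0293]
top core 0.69 [285.9 188.9] [ 0.5617 -0.0768  0.0875]
top brush 0.69 [317.5 271.1] [ 0.3694 -0.1633  0.0114]
top spanner 0.55 [317.2 271.2] [ 0.3694 -0.1626  0.0113]
top tin 0.6 [384.2 229.9] [ 0.4772 -0.331   0.0293]
side button_face 0.76 [275.6 231.9] [ 0.5431 -0.0014  0.0661]
side core 0.89 [258.6 212. ] [ 0.5708 -0.0629  0.0697]
side brush 0.87 [339.  201.5] [ 0.369  -0.1486  0.0123]
side spanner 0.91 [294.  329.5] [0.5353 0.1849 0.0055]
side tin 0.58 [284.4 159.2] [ 0.4798 -0.2987  0.0453]
```

View pics/m7.png

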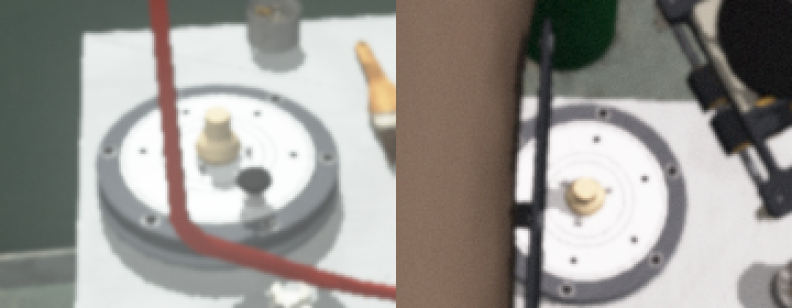

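The button stands at the next hole, at side pixel (275,232). The disc's holes are back in the starting pattern and the core is upright. One last check of the button's height and the disc angle.

```bash
python3 - <<'E'
from h import *
d=np.median([r.capture("side")[1] for _ in range(3)],0); m=r.masks_of("button_face","side")[0]["pixels"]
v,u=np.nonzero(cv2.erode(m.astype(np.uint8),np.ones((3,3)))); P=dep("side",np.c_[u,v],d); print(np.percentile(P[:,2],[10,30,50,70,90]),P[:,:2].mean(0))
d0=np.load("side0.npy"); print(dep("side",[(236,228),(232,229)],d0))
v,u=np.nonzero(m); T=P[P[:,2]>.065]; q=T[:,:2].mean(0)-[.5712,-.0765]; print(np.degrees(np.arctan2(q[1],q[0]))-50.2)
g=r.capture("top")[0]; c=np.array([.5712,-.0765]); G=cv2.cvtColor(g,6).astype(np.float32)
a=np.arange(-180,180,.5); t=np.radians(a); X=proj("top",np.c_[c[0]+.0738*np.cos(t),c[1]+.0738*np.sin(t),t*0+.04]).astype(np.float32)
G0=cv2.cvtColor(cv2.imread("pics/top0.png"),6).astype(np.float32)
for I in(G0,G):
    V=cv2.remap(I,X[:,:1],X[:,1:],1)[:,0]
    for h in(-10,-70,-130):
        k=abs(a-h)<9; w=np.clip(V[k].max()-20-V[k],0,None); print(h,(a[k]*w).sum()/w.sum(),end="; ")
    print()
E
```

```text
[0.06503904 0.06674247 0.06714666 0.06754122 0.06799706] [ 0.54188809 -0.00253605]
[[ 0.6250024   0.31279374  0.36479266]
 [ 0.62859396 -0.01783497  0.06850293]]
61.766528157732225
-10 -9.321453228521941; -70 -69.55015509111229; -130 -129.65955235635658; 
-10 -8.676476719352417; -70 -68.86229140171304; -130 -129.08373010996246;
```

```bash
python3 -c "
from plant import r
print(r.get_state()['time_s'],r.close_job())"
```

```text
the job is handed in; nothing more can be done
12.1 None
```

The table is at the next hole anticlockwise with the pin sprung up, and the job was handed in at 12.1 s; no verdict was reported.

**What I did:** With the closed fingertips I pressed the button down about 11 mm, at about 8 N. I swept it along a 74 mm arc, stopping at about 60° by the tool's position, then let it up slowly. At about 4 mm depth the button still pushed back with 5 N, so the pin was already in the hole and not resting under the ring. I then lifted away clear of everything.

**Last checks:**
- **Table angle:** the disc's holes show about 60.6°, within the pin's play. The rougher estimate from the side-view depth of the button gave 61.8°; I trust the holes more.
- **Button height:** the depth reading put its top at about 67–68 mm, against 68 mm when fully up. That fits fully up within the camera's error of about 2 mm.
- **Core:** it is upright and in place.
- **Brush and tin:** they are where they were, within a few millimetres.
- **Spanner:** it reads 5 mm off along its length in the side view, where I take the difference to be network noise. The top view was blocked by the arm, and the network gave the brush's place for it there.
- **Robot:** it touches nothing.

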